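Build the sieve tower on the shaker

TASK

Build the sieve tower on the shaker: take the two sieve stages from their slanted drying stands, lock the short stage onto the shaker's receiver, then lock the tall stage on top of the short one. Each stage goes on upright with its dark lines crosswise to the lugs of the part below, sits flat on its shoulder, and is turned a quarter turn clockwise (seen from above) until it stops home with its lines over those lugs. Let go of the finished tower and leave the other things on the table standing where they are.

Things in the scene. Friction and masses are not known exactly. Their poses are not given: they have to be found in the camera images.
- short_stage: Short sieve stage: white plastic twelve-sided tube, 64 mm across flats (flats face own x, y and every 30 deg), wall 3 mm, 40 mm from underside to shoulder, neck above. Open underside with two inward flanges on own +x and -x (58 deg wide, 5 mm thick). Dark line outside at +x and -x. Origin: centre of underside, z along tube to neck. 110 g. Starts on a stand, underside on its slanted plate, x uphill.
- tall_stage: Tall sieve stage: white plastic twelve-sided tube, 64 mm across flats (flats face own x, y and every 30 deg), wall 3 mm, 54 mm from underside to shoulder, neck above. Open underside with two inward flanges on own +x and -x (58 deg wide, 5 mm thick). Dark line outside at +x and -x. Origin: centre of underside, z along tube to neck. 150 g. Starts on a stand, underside on its slanted plate, x uphill.
- shaker: Shaker, fixed: round grey machine 132 mm across, 45 mm high, control block out to 84 mm from the axis at own -x. On its axis a fixed aluminium receiver 61 mm across, its shoulder 70 mm above the table. Origin: on the axis at table height. A stage turns on it only clockwise from above: 90 deg from crosswise to x along x, with a hard stop 3 to 5 deg beyond; forced farther it jams. The other way it stops after 11 deg, unlocked.
- seat (a point): Centre of the receiver's shoulder, z up, x through its two lugs. Neck above it 42 mm across, 14 mm high, slightly tapered. Lugs on +x and -x: 64 deg wide, 53 mm across both, 7 to 13 mm above the shoulder. A stage lowered with its x crosswise to this x (up to 10 deg off either way passes) has 1.5 mm of play all round, rests with its origin at this point; its flanges then clear the lugs' undersides by 2 mm.
- short_top (a point): Centre of the short stage's shoulder (sieve screen), 40 mm above its origin, same axes. Neck, lugs on own +x and -x, stops, play and turning are the same as on the receiver; the tall stage seats here with its origin at this point.
- stand_a: One slanted drying stand of sheet steel, fixed. Origin on the table; the plate (86 by 90 mm) is centred 62 mm above it, its normal leaning 30 deg from vertical towards own -x (robot's side). Two pins, 18 mm high, 6 mm thick, 37 mm from the plate's centre, 40 deg either side of straight downhill, stop the stage sliding. Carries either stage.
- stand_b: The other slanted drying stand of sheet steel, fixed. Origin on the table; the plate (86 by 90 mm) is centred 62 mm above it, its normal leaning 30 deg from vertical towards own -x (robot's side). Two pins, 18 mm high, 6 mm thick, 37 mm from the plate's centre, 40 deg either side of straight downhill, stop the stage sliding. Carries either stage.
- rinse_bottle: white rinse bottle, 48 mm across, 165 mm tall; a bystander, loose. Origin: centre of its underside.
- amber_bottle: amber glass bottle, 44 mm across, 125 mm tall; a bystander, loose. Origin: centre of its underside.
- jar: clear specimen jar, 52 mm across, 70 mm tall; a bystander, loose. Origin: centre of its underside.
- dish: shallow covered glass dish, 88 mm across, 16 mm tall; a bystander, loose. Origin: centre of its underside.
- tape: flat red tape case, 70 mm across, 20 mm tall; a bystander, loose. Origin: centre of its underside.
- tin: small steel tin, 60 mm across, 55 mm tall; a bystander, loose. Origin: centre of its underside.
- pellet: brown pellet, 42 mm across, 34 mm tall; a bystander, loose. Origin: centre of its underside.

How it is judged:
On the way, in this order (a step that is already met when the one before it is completed fails the run):
1. the short stage is down on the receiver and turned home under its lugs (z of short_stage in the frame of seat between -0.0025 and 0.0025 m and horizontal distance between short_stage and seat below 0.004 m and angle between the x axis of short_stage and the x axis of seat, either way round below 0.2 rad and angle between short_stage's own z axis and vertical below 0.06 rad), for 0.2 s.
2. the tall stage is down on the short one and turned home under its lugs (all of step 1 and z of tall_stage in the frame of short_top between -0.0025 and 0.0025 m and horizontal distance between tall_stage and short_top below 0.004 m and angle between the x axis of tall_stage and the x axis of short_top, either way round below 0.2 rad and angle between tall_stage's own z axis and vertical below 0.06 rad), for 0.2 s.
At the end, for the whole second after the job is handed in: Short stage on the receiver, tall stage on the short one, each upright (0.06 rad), underside within 2.5 mm of the shoulder below and 4 mm of its axis, x within 0.2 rad of the x below (either way round); both still and released; bystanders within 25 mm and not tipped (all of step 2 and contact force between each of short_stage, tall_stage and the fingers below 0.05 N and linear speed of each of short_stage, tall_stage below 0.02 m/s); the robot touches nothing.
It fails at once if a bottle is shifted more than 25 mm or tipped (distance of any of rinse_bottle, amber_bottle from where it was at the start of the episode above 0.025 m or angle between any of rinse_bottle, amber_bottle's own z axis and vertical above 0.35 rad).
It fails at once if the jar, dish or tin is shifted more than 25 mm or tipped (distance of any of jar, dish, tin from where it was at the start of the episode above 0.025 m or angle between any of jar, dish, tin's own z axis and vertical above 0.35 rad).
It fails at once if the tape or the pellet is shifted more than 25 mm or tipped (distance of any of tape, pellet from where it was at the start of the episode above 0.025 m or angle between any of tape, pellet's own z axis and vertical above 0.35 rad).
It also fails if it takes over 72 s, if anything falls off the work surface, if the arm or the gripper's body presses on something with over 40 N, if the wrist force passes 120 N, or if a joint passes its speed limit or range.

ROBOT

A 6-joint arm with a two-finger parallel gripper is mounted at the origin on the work surface. World frame = base frame: x ahead of the robot, y to its left, z up, the work surface at z = 0. Lengths are in m, angles in rad, forces in N, time in s.
With the tool pointing down it reaches from about 0.25 to 0.8 m from the base axis. Payload 8.5 kg.
Tool frame: the origin (TCP) lies on the mounting face of the last link; the fingertips stand 173 mm ahead of it and the grasp point (between the pads) lies 155 mm ahead of it; z points along the fingers, x is the direction in which the jaws open and shut, and the axes are right-handed (so a half turn about z gives the same grasp; the last joint's range is limited). The gripper opens to 85 mm and grips with 20 to 120 N. Pads are 22 mm wide; open, the fingers measure 114 mm over their backs; the gripper's body (76 mm by 85 mm) begins 54 mm behind the grasp point. The pads swing forward as they close: fully open they stand 13 mm farther back than shut.
Start: joints at [1.13, 0.238, -0.013, 1.319, 0, 1.571], TCP at [0.224, 0.475, 0.405] pointing down, gripper open.
Joint ranges: [-2.66, 2.66], [-1.03, 1.9], [-1.14, 1.46], [-1.82, 2.27], [-1.45, 1.34], [-3.14, 3.14]. Speed limits (rad/s): [2.22, 2.22, 2.79, 3.14, 3.14, 3.14].

INTERFACE

Orientations are given as a 3x3 rotation matrix whose columns are the frame's x, y, z axes.
In Python, from rig import telemetry, cams, job_done gives the robot as it stands.
- The arm moves only by the shell command python3 -m pendant 'ROWS' [FORCE]. ROWS is JSON, a list of rows, each an object with "delta_pos": the shift along the tool's x, y, z in mm, a list of three; "angular": the turn, a rotation vector about the tool's x, y, z in rad, a list of three; "jaw": the gripper's target within -1 to 1 (fully open at 1, half-way at 0, shut at -1). In form: [{"delta_pos": [dx, dy, dz], "angular": [ax, ay, az], "jaw": jaw}, ...]. A call has 1 to 20 rows; each row is the pose to reach, as a shift and turn from the pose commanded when the call began, along the tool's axes at that moment; what a row does not reach only later rows make up. A row lasts 1/12 s, in which the tool goes at most 41.7 mm and 7.16 degrees, less where a joint would pass 70% of its speed; a pose out of reach is approached as far as the arm can. A call with a gripper value outside its range is refused whole. The fingers move at their own pace and stop on an object; FORCE is the grip in N (left out, the last holds). Time passes only in rows, so rows that repeat a pose let the fingers close. It gives the time, the measured TCP pose, the force and the opening at its end, in the units of the state.
- telemetry.state(): the state, without advancing time (a new reading comes with each control period).
- cams.read_camera(name): name is "scene" or "side" or "wrist"; returns the picture (480x640x3 uint8, red, green, blue); there is no depth.
- cams.camera_params(name): a dict with "fov_y" (degrees; the focal length in pixels is half the picture's height over the tangent of half this angle, whatever the lens; pixels are square), "cx", "cy" (the principal point, pixels), "world_to_cam" (4x4, takes a point from world to camera coordinates); the wrist camera has in their place "mount" (4x4, takes a point from camera to tool coordinates, whose origin is the TCP and whose axes are the tool frame's). Camera axes: x right, y up, looking along -z (the intrinsics and any distortion apply to the point x, -y, -z); pixel columns grow to the right and rows downward; lengths in m; the calibration is good to about 2 mm. A picture is of the moment at which its call begins: read the wrist's pose just before it. camera_params takes no time and is no camera call.
- job_done(): hands the job in, once; it reports no verdict.
The state is a dict: "time_s": time; "q": joint angles; "qd": joint speeds; "tau": joint torques, N m; "position": TCP position; "eef_rot": TCP orientation; "contact_force": force on the tool from outside, world axes, zero at the start; "wrist_torque": the same for the moment, N m; "opening": opening from 0.0 (shut) to 1.0 (fully open).
Only numpy, scipy, OpenCV 4.12 (cv2) and the standard library are available. Lean on these libraries where they do the work, as an engineer would, in place of code of your own. Each camera call takes 0.05 s, during which the arm holds its last target. There are 200 camera calls.

## Working session

There is one attempt and no reset: what is moved stays moved. The work goes in short steps, Python scripts to look and compute and a shell command to move; the robot and the scene stay as the last step left them, time stands still between calls to the robot, and variables do not carry over. Pictures are saved under pics/ and viewed, about 8 in all and at most 12, crops included, and the job is handed in when it is done.

```bash
ls; mkdir -p pics; python3 - <<'E'
from rig import telemetry,cams
import cv2,numpy as np
np.set_printoptions(precision=4,suppress=True)
s=telemetry.state();print(s)
for n in["scene","side","wrist"]:
    im=cams.read_camera(n);cv2.imwrite(f"pics/{n}0.png",im[:,:,::-1]);print(n,cams.camera_params(n))
E
```

```text
pics
{'time_s': 0.0, 'q': array([ 1.13  ,  0.2388, -0.0143,  1.3192, -0.    ,  1.5708]), 'qd': array([-0.0002,  0.0001,  0.0009, -0.0009,  0.0001, -0.0011]), 'tau': array([ -0.0004, -53.8775,  34.6433,   0.0183,  -0.    ,  -0.    ]), 'position': array([0.2239, 0.4747, 0.4041]), 'eef_rot': array([[ 0.4267,  0.9044, -0.0006],
       [ 0.9044, -0.4267, -0.0013],
       [-0.0014,  0.    , -1.    ]]), 'contact_force': array([ 0.7765,  0.0106, -0.3076]), 'wrist_torque': array([-0.0099, -0.024 ,  0.0338]), 'opening': 0.9979959602351481}
scene {'fov_y': 46.04637097711401, 'cx': 326.164013514315, 'cy': 228.80713511829924, 'world_to_cam': array([[-0.016 ,  0.9999,  0.0051,  0.0091],
       [-0.673 , -0.0145,  0.7395,  0.2711],
       [ 0.7395,  0.0084,  0.6731, -1.4157],
       [ 0.    ,  0.    ,  0.    ,  1.    ]])}
side {'fov_y': 45.008877164061104, 'cx': 317.873881975968, 'cy': 241.8915215192042, 'world_to_cam': array([[ 0.9884, -0.1519, -0.0006, -0.5262],
       [ 0.1122,  0.7273,  0.677 , -0.1186],
       [-0.1024, -0.6693,  0.7359, -1.1021],
       [ 0.    ,  0.    ,  0.    ,  1.    ]])}
wrist {'fov_y': 68.04900152088734, 'cx': 322.4373400383913, 'cy': 246.27689350462896, 'mount': array([[ 1.    ,  0.0001, -0.0005,  0.0003],
       [-0.    , -0.9459, -0.3246, -0.084 ],
       [-0.0005,  0.3246, -0.9459,  0.0318],
       [ 0.    ,  0.    ,  0.    ,  1.    ]])}
```

View pics/scene0.png

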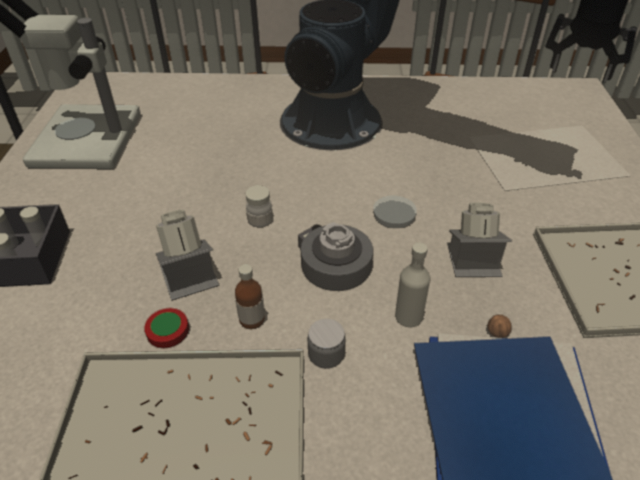

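View pics/side0.png

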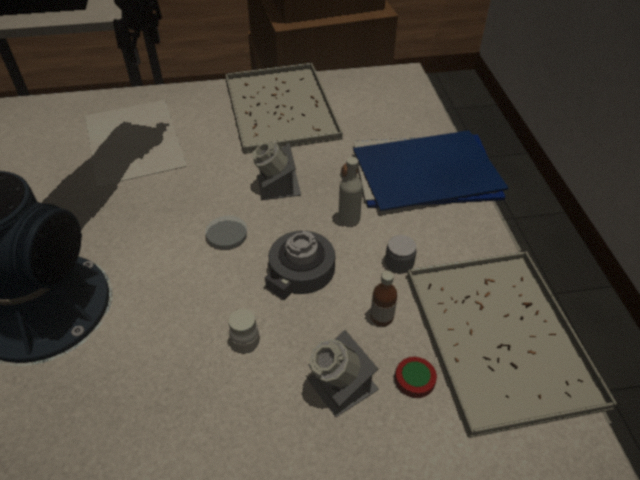

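```bash
cat > h.py <<'E'
import numpy as np,cv2
from rig import telemetry,cams
np.set_printoptions(precision=4,suppress=True)
P={n:cams.camera_params(n) for n in("scene","side","wrist")}
def T_tool(s):
    T=np.eye(4);T[:3,:3]=s["eef_rot"];T[:3,3]=s["position"];return T
def ray(n,uv,s=None):
    p=P[n];f=240/np.tan(np.radians(p["fov_y"]/2))
    d=np.array([(uv[0]-p["cx"])/f,-(uv[1]-p["cy"])/f,-1])
    M=np.linalg.inv(p["world_to_cam"]) if n!="wrist" else T_tool(s)@p["mount"]
    d=M[:3,:3]@d;return M[:3,3],d/np.linalg.norm(d)
def tri(rays):
    A=np.zeros((3,3));b=np.zeros(3)
    for o,d in rays:
        Q=np.eye(3)-np.outer(d,d);A+=Q;b+=Q@o
    x=np.linalg.solve(A,b)
    return x,max(np.linalg.norm((np.eye(3)-np.outer(d,d))@(x-o)) for o,d in rays)
def plane(r,z): o,d=r;return o+d*(z-o[2])/d[2]
def proj(n,X,s=None):
    p=P[n];f=240/np.tan(np.radians(p["fov_y"]/2))
    W=p["world_to_cam"] if n!="wrist" else np.linalg.inv(T_tool(s)@p["mount"])
    c=W[:3,:3]@np.asarray(X)+W[:3,3]
    return np.array([p["cx"]+f*c[0]/-c[2],p["cy"]-f*c[1]/-c[2]])
def grab(name):
    s=telemetry.state();im=cams.read_camera("wrist");cv2.imwrite(f"pics/{name}.png",im[:,:,::-1]);np.save(f"pics/{name}.npy",dict(position=s["position"],eef_rot=s["eef_rot"]));return s,im
def load(name): return np.load(f"pics/{name}.npy",allow_pickle=True).item(),cv2.imread(f"pics/{name}.png")
E
python3 - <<'E'
from h import *
for k,a,b in [("L neck",(175,216),(330,357)),("R neck",(481,210),(269,154)),("recv top",(338,236),(301,243)),("rinse cap",(419,251),(352,161)),("amber cap",(246,271),(386,277)),("jar lid",(258,193),(242,321)),("dish",(395,213),(227,234)),("tape",(166,325),(416,375)),("tin",(327,334),(401,245)),("pellet",(500,326),(347,170))]:
    x,e=tri([ray("scene",a),ray("side",b)]);print(k,x,e)
for k,a in [("L plate corners near cam",[(161,266),(217,262)]),("Rplate",[(449,238),(508,237)])]:
    print(k,[plane(ray("scene",p),.084) for p in a])
S=cv2.imread("pics/scene0.png");D=cv2.imread("pics/side0.png")
c=lambda I,x,y,w,h:cv2.resize(I[y:y+h,x:x+w],(400,300),interpolation=cv2.INTER_CUBIC)
cv2.imwrite("pics/m1.png",np.vstack([np.hstack([c(S,145,200,100,75),c(S,430,195,100,75)]),np.hstack([c(D,290,325,100,75),c(D,235,130,100,75)])]))
E
```

```text
L neck [ 0.508  -0.263   0.1162] 0.004317624731557526
R neck [0.4634 0.2692 0.0989] 0.0062194594901849275
recv top [0.5014 0.0184 0.0712] 0.0016967342918777577
rinse cap [0.6222 0.1397 0.1575] 0.00020803862288522445
amber cap [ 0.6312 -0.1243  0.1161] 0.0012957402148943017
jar lid [ 0.3762 -0.1382  0.0634] 0.0036350895916131215
dish [0.3562 0.1348 0.0002] 0.0033797337958741754
tape [ 0.6594 -0.2613  0.0146] 0.0019463303470841178
tin [0.6975 0.0024 0.0489] 0.0009564904626093796
pellet [0.645  0.2872 0.0087] 0.0006963830284466494
L plate corners near cam [array([ 0.5915, -0.2703,  0.084 ]), array([ 0.5805, -0.1803,  0.084 ])]
Rplate [array([0.5143, 0.2113, 0.084 ]), array([0.5096, 0.3141, 0.084 ])]
```

View pics/m1.png

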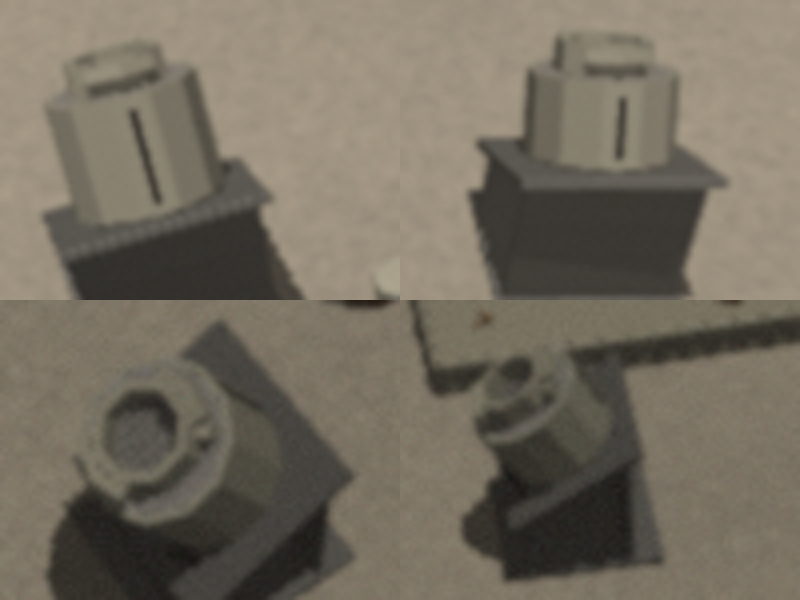

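```bash
python3 - <<'E'
from h import *
for k,a in [("L",[(162,263),(212.5,249)]),("R",[(460.5,241),(511.5,241)])]:
    p,q=[plane(ray("scene",u),.0845) for u in a]; d=q-p
    print(k,p,q,np.linalg.norm(d),"heading deg",np.degrees(np.arctan2(-d[0],d[1])))
a,b=[plane(ray("side",u),.045) for u in[(301,255),(279,282)]];print("shaker ax->block",np.degrees(np.arctan2(*(b-a)[1::-1])),a,b)
a,b=[plane(ray("scene",u),.045) for u in[(337,249),(309,235)]];print(np.degrees(np.arctan2(*(b-a)[1::-1])),a,b)
E
```

```text
L [ 0.5851 -0.27    0.0845] [ 0.5506 -0.1926  0.0845] 0.084820537668819 heading deg 24.034983216714018
R [0.522  0.2298 0.0845] [0.5201 0.3177 0.0845] 0.08789209603980987 heading deg 1.2218929936668126
shaker ax->block -129.3880350755025 [0.5006 0.0088 0.045 ] [ 0.4512 -0.0514  0.045 ]
-124.71515945377503 [0.5057 0.0182 0.045 ] [ 0.47   -0.0333  0.045 ]
```

```bash
cat >> h.py <<'E'
from scipy.spatial.transform import Rotation as Ro
def grasp_R(hd,tilt=30):  # tool x to left of heading, z leaning outward by tilt
    h=np.radians(hd);t=np.radians(tilt)
    x=np.array([-np.sin(h),np.cos(h),0]);z=np.array([np.sin(t)*np.cos(h),np.sin(t)*np.sin(h),-np.cos(t)])
    return np.c_[x,np.cross(z,x),z]
def rows_to(p,R,s=None):
    s=s or telemetry.state();A=s["eef_rot"]
    d=A.T@(np.asarray(p)-s["position"])*1000; w=Ro.from_matrix(A.T@R).as_rotvec()
    print("delta",d.round(1),"ang",w.round(4),"n>=",max(np.linalg.norm(d)/41.7,np.degrees(np.linalg.norm(w))/7.16).round(1))
E
python3 - <<'E'
from h import *
n=np.array([-.5,0,.866]);rows_to(np.array([.482,.273,.062])+n*.30,grasp_R(1.5))
E
```

```text
delta [-136.2  183.8   82.6] ang [-0.5142  0.1233 -0.4559] n>= 5.8
```

```bash
R='{"delta_pos":[-136,184,83],"angular":[-0.514,0.123,-0.456],"jaw":1}'; python3 -m pendant '[{"delta_pos":[-136,184,83],"angular":[-0.514,0.123,-0.456],"jaw":1},{"delta_pos":[-136,184,83],"angular":[-0.514,0.123,-0.456],"jaw":1},{"delta_pos":[-136,184,83],"angular":[-0.514,0.123,-0.456],"jaw":1},{"delta_pos":[-136,184,83],"angular":[-0.514,0.123,-0.456],"jaw":1},{"delta_pos":[-136,184,83],"angular":[-0.514,0.123,-0.456],"jaw":1},{"delta_pos":[-136,184,83],"angular":[-0.514,0.123,-0.456],"jaw":1},{"delta_pos":[-136,184,83],"angular":[-0.514,0.123,-0.456],"jaw":1},{"delta_pos":[-136,184,83],"angular":[-0.514,0.123,-0.456],"jaw":1},{"delta_pos":[-136,184,83],"angular":[-0.514,0.123,-0.456],"jaw":1},{"delta_pos":[-136,184,83],"angular":[-0.514,0.123,-0.456],"jaw":1}]' 60
python3 - <<'E'
from h import *
s,im=grab("w1");print(s["q"],s["position"]);rows_to(np.array([.332,.273,.3218]),grasp_R(1.5))
E
```

```text
time_s: 0.98
position: [0.3327, 0.2744, 0.3225]
eef_rot: [[-0.026, 0.866, 0.5], [1.0, 0.022, 0.015], [0.002, 0.5, -0.866]]
contact_force: [0.3, 0.0, -1.1]
opening: 0.999
[ 0.7974 -0.026  -0.6206  0.5821 -0.3548  0.6999] [0.3327 0.2744 0.3225]
delta [-1.6 -0.9  0.2] ang [ 0.0005 -0.002  -0.0001] n>= 0.0
```

View pics/w1.png

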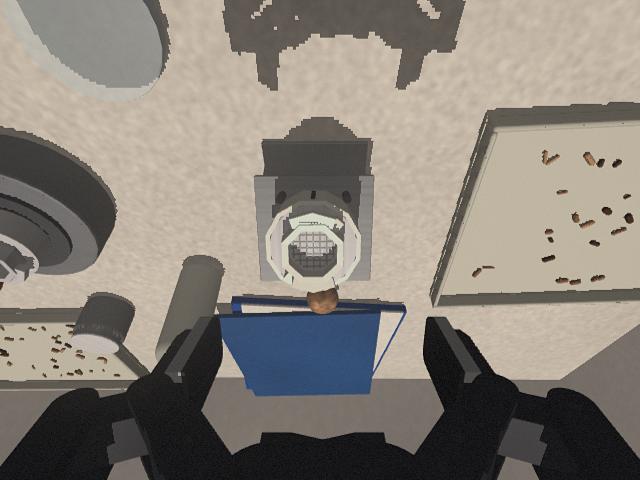

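```bash
cat >> h.py <<'E'
def plane_n(r,p,n): o,d=r;return o+d*(n@(p-o))/(n@d)
def crop(name,out,x,y,w,h):
    s,im=load(name);cv2.imwrite(f"pics/{out}.png",cv2.resize(im[y:y+h,x:x+w],(800,600),interpolation=cv2.INTER_NEAREST))
E
python3 - <<'E'
from h import *
s,im=load("w1");g=im.min(2)
print(P["wrist"])
R=s["eef_rot"];n=-R[:,2];c=np.array([.482,.273,.062])
for u in [(255,177),(260,281),(374,177),(371,281)]: 
    print(u,R.T@(plane_n(ray("wrist",u,s),c,n)-c)*1000)
m=(g>150).astype(np.uint8);nn,l,st,ce=cv2.connectedComponentsWithStats(m)
for i in range(1,nn):
    if st[i][4]>60 and 200<ce[i][0]<420:print(st[i],ce[i])
print("pred shoulder/neck top centre",proj("wrist",c+n*.04,s),proj("wrist",c+n*.054,s), proj("wrist",c+n*.04+R[:,0]*.032,s)-proj("wrist",c+n*.04,s))
E
python3 -c "
from h import *
crop('w1','w1c',240,130,160,170)"
```

```text
{'fov_y': 68.04900152088734, 'cx': 322.4373400383913, 'cy': 246.27689350462896, 'mount': array([[ 1.    ,  0.0006, -0.0006,  0.0003],
       [ 0.0004, -0.9458, -0.3249, -0.0843],
       [-0.0007,  0.3249, -0.9458,  0.0317],
       [ 0.    ,  0.    ,  0.    ,  1.    ]])}
(255, 177) [-44.0461 -45.8537   0.    ]
(260, 281) [-45.1948  39.2965   0.    ]
(374, 177) [ 45.0197 -45.8109   0.    ]
(371, 281) [46.5218 39.3622  0.    ]
[     0      0    640    380 120048] [317.6105 164.1378]
[251   0  21  19 109] [261.6606   7.8716]
[300 235  23  21 251] [309.3187 244.3904]
[241 305  70   8 344] [268.9738 309.061 ]
[373 312  30  59 682] [385.4897 332.2375]
[216 339  28  38 447] [228.2752 365.094 ]
pred shoulder/neck top centre [313.1158 252.8416] [312.595  260.2525] [46.7857 -0.0285]
```

View pics/w1c.png

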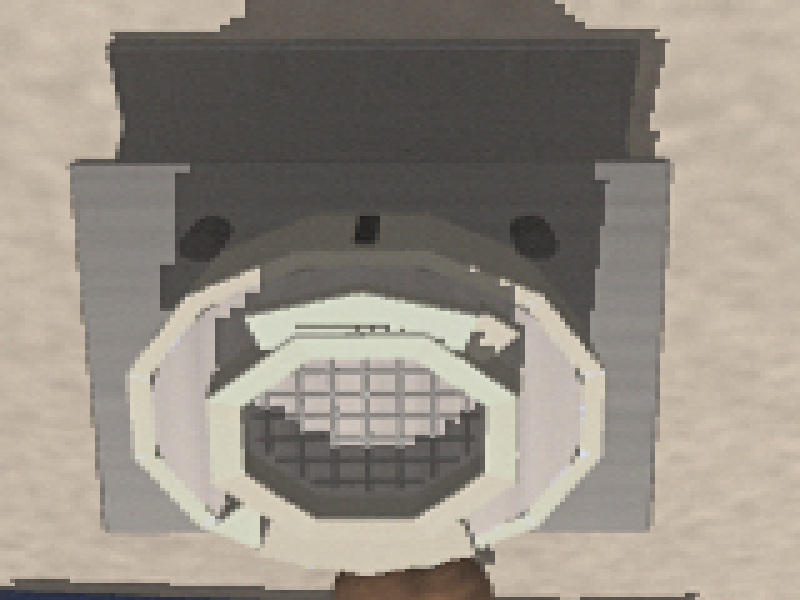

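```bash
python3 - <<'E'
from h import *
R=grasp_R(1.5);n=-R[:,2];c=np.array([.482,.273,.062])+R@[.0004,-.0034,0];print(c)
rows_to(c+n*.250,R);rows_to(c+n*.177,R)
E
```

```text
[0.479  0.2733 0.0603]
delta [-5.2 -4.3 50.1] ang [ 0.0005 -0.002  -0.0001] n>= 1.2
delta [ -5.3  -4.4 123.1] ang [ 0.0005 -0.002  -0.0001] n>= 3.0
```

```bash
python3 -m pendant '[{"delta_pos":[-5.3,-4.3,30],"angular":[0,0,0],"jaw":1},{"delta_pos":[-5.3,-4.3,50],"angular":[0,0,0],"jaw":1},{"delta_pos":[-5.3,-4.3,50],"angular":[0,0,0],"jaw":1}]'
python3 - <<'E'
from h import *
s,im=grab("w2");R=s["eef_rot"];n=-R[:,2];c=np.array([.479,.2733,.0603])
print(s["position"]);print([proj("wrist",c+n*.04+R@[x,0,0],s) for x in(-.032,0,.032)])
print([proj("wrist",c+R@[x,y,0],s) for x in(-.045,.045) for y in (-.043,.043)])
crop('w2','w2c',220,120,200,210)
E
```

```text
time_s: 1.28
position: [0.3539, 0.2691, 0.2738]
eef_rot: [[-0.027, 0.867, 0.497], [1.0, 0.024, 0.012], [-0.002, 0.497, -0.867]]
contact_force: [-0.7, 0.3, -0.7]
opening: 0.999
[0.3539 0.2691 0.2738]
[array([265.2072, 291.8096]), array([323.7225, 291.7704]), array([382.2267, 291.7313])]
[array([250.2137, 199.4434]), array([258.456 , 322.2006]), array([396.7838, 199.3674]), array([388.3953, 322.1072])]
```

View pics/w2c.png

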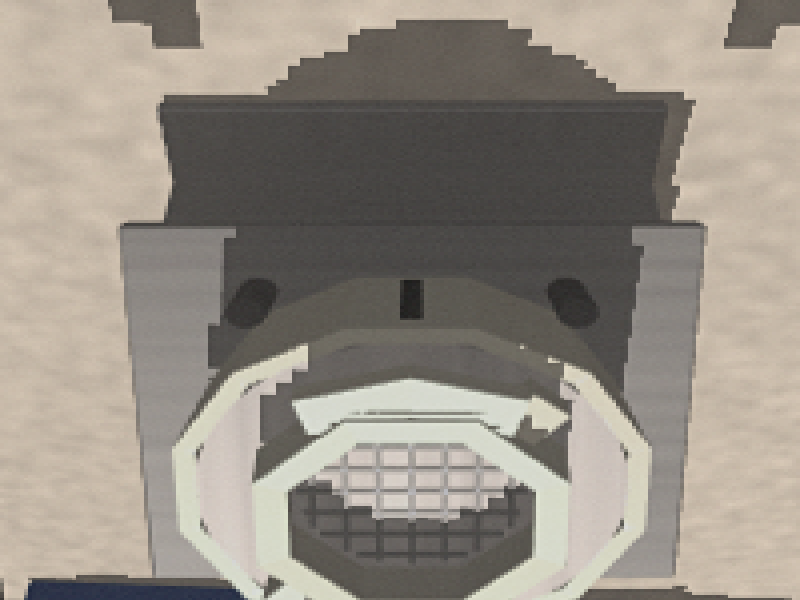

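```bash
python3 -m pendant '[{"delta_pos":[0,0,30],"angular":[0,0,0],"jaw":1},{"delta_pos":[0,0,60],"angular":[0,0,0],"jaw":1},{"delta_pos":[0,0,72],"angular":[0,0,0],"jaw":1},{"delta_pos":[0,0,72],"angular":[0,0,0],"jaw":1},{"delta_pos":[0,0,72],"angular":[0,0,0],"jaw":-1},{"delta_pos":[0,0,72],"angular":[0,0,0],"jaw":-1},{"delta_pos":[0,0,72],"angular":[0,0,0],"jaw":-1},{"delta_pos":[0,0,72],"angular":[0,0,0],"jaw":-1},{"delta_pos":[0,0,72],"angular":[0,0,0],"jaw":-1},{"delta_pos":[0,0,72],"angular":[0,0,0],"jaw":-1},{"delta_pos":[0,0,72],"angular":[0,0,0],"jaw":-1},{"delta_pos":[0,0,72],"angular":[0,0,0],"jaw":-1}]' 60
python3 - <<'E'
from h import *
R=grasp_R(1.5);n=-R[:,2];c=np.array([.479,.2733,.0603]);s=telemetry.state()
v=s["eef_rot"].T@(c-s["position"]);print("stage in tool mm",v*1000,"opening",s["opening"],s["q"],s["contact_force"],s["wrist_torque"])
E
```

```text
time_s: 2.33
position: [0.3895, 0.2701, 0.2154]
eef_rot: [[-0.027, 0.865, 0.501], [1.0, 0.022, 0.016], [0.002, 0.502, -0.865]]
contact_force: [-7.6, 0.2, 8.7]
opening: 0.737
stage in tool mm [  0.3948  -0.3221 179.0444] opening 0.7369965281550916 [ 0.6931  0.1809 -0.7434  0.2175 -0.3133  0.5978] [-7.564   0.1762  8.7262] [0.046  0.8063 0.0571]
```

```bash
python3 -m pendant '[{"delta_pos":[0,0,-25],"angular":[0,0,0],"jaw":-1},{"delta_pos":[0,0,-55],"angular":[0,0,0],"jaw":-1},{"delta_pos":[0,0,-85],"angular":[0,0,0],"jaw":-1},{"delta_pos":[0,0,-90],"angular":[0,0,0],"jaw":-1},{"delta_pos":[0,0,-90],"angular":[0,0,0],"jaw":-1}]'
python3 - <<'E'
from h import *
rows_to([.565,-.035,.37],grasp_R(-37,0))
E
```

```text
time_s: 2.75
position: [0.3445, 0.2689, 0.2943]
eef_rot: [[-0.027, 0.864, 0.503], [1.0, 0.022, 0.017], [0.004, 0.503, -0.864]]
contact_force: [1.1, 1.2, -1.3]
opening: 0.74
delta [-309.5  222.    40.3] ang [ 0.5059 -0.1813  0.6562] n>= 9.2
```

```bash
python3 -m pendant '[{"delta_pos":[-310,222,40],"angular":[0.506,-0.181,0.656],"jaw":-1},{"delta_pos":[-310,222,40],"angular":[0.506,-0.181,0.656],"jaw":-1},{"delta_pos":[-310,222,40],"angular":[0.506,-0.181,0.656],"jaw":-1},{"delta_pos":[-310,222,40],"angular":[0.506,-0.181,0.656],"jaw":-1},{"delta_pos":[-310,222,40],"angular":[0.506,-0.181,0.656],"jaw":-1},{"delta_pos":[-310,222,40],"angular":[0.506,-0.181,0.656],"jaw":-1},{"delta_pos":[-310,222,40],"angular":[0.506,-0.181,0.656],"jaw":-1},{"delta_pos":[-310,222,40],"angular":[0.506,-0.181,0.656],"jaw":-1},{"delta_pos":[-310,222,40],"angular":[0.506,-0.181,0.656],"jaw":-1},{"delta_pos":[-310,222,40],"angular":[0.506,-0.181,0.656],"jaw":-1},{"delta_pos":[-310,222,40],"angular":[0.506,-0.181,0.656],"jaw":-1},{"delta_pos":[-310,222,40],"angular":[0.506,-0.181,0.656],"jaw":-1},{"delta_pos":[-310,222,40],"angular":[0.506,-0.181,0.656],"jaw":-1}]'
python3 - <<'E'
from h import *
s,im=grab("w3");print(s["position"],s["q"]);rows_to([.565,-.035,.37],grasp_R(-37,0))
E
```

```text
time_s: 3.83
position: [0.5645, -0.0355, 0.3668]
eef_rot: [[0.602, 0.798, -0.006], [0.798, -0.602, -0.003], [-0.006, -0.003, -1.0]]
contact_force: [-0.7, 0.2, -1.2]
opening: 0.739
[ 0.5645 -0.0355  0.3668] [-0.0621  0.3247  0.0107  1.2623 -0.0032  0.5842]
delta [ 0.5  0.4 -2.8] ang [-0.0024  0.0055  0.0001] n>= 0.1
```

View pics/w3.png

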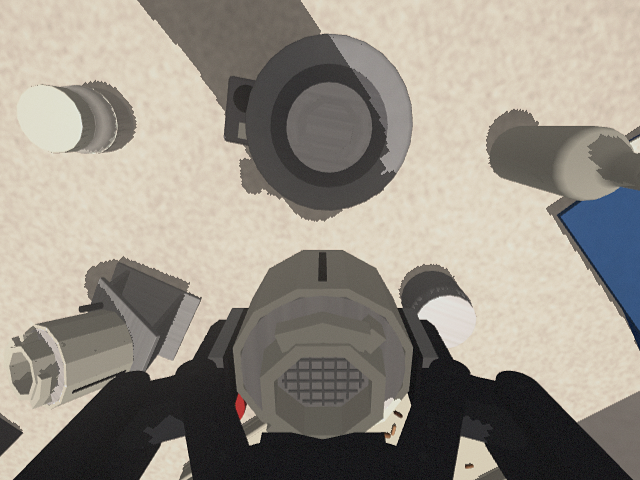

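```bash
python3 - <<'E'
from h import *
s,im=load("w3");c=im[25:220,220:420];c=cv2.cvtColor(c,cv2.COLOR_BGR2GRAY)
c=cv2.createCLAHE(6,(4,4)).apply(c);cv2.imwrite("pics/w3c.png",cv2.resize(c,(800,600),interpolation=cv2.INTER_CUBIC)) 
for t in((.505,.013,.07),): print(proj("wrist",t,s))
E
```

```text
[328.2763 136.4032]
```

View pics/w3c.png

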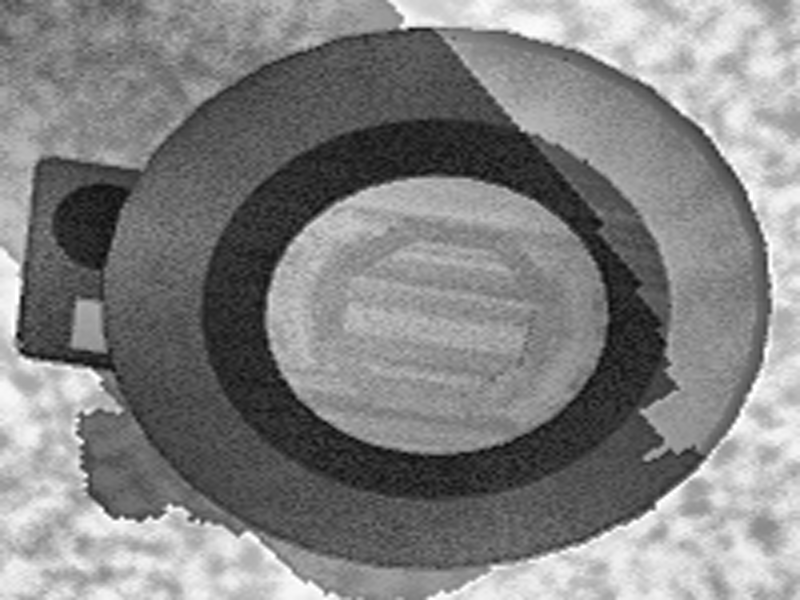

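```bash
python3 -m pendant '[{"delta_pos":[-20,-15,30],"angular":[0,0,0],"jaw":-1},{"delta_pos":[-40,-20,60],"angular":[0,0,0],"jaw":-1},{"delta_pos":[-40,-20,60],"angular":[0,0,0],"jaw":-1},{"delta_pos":[-40,-20,60],"angular":[0,0,0],"jaw":-1}]'
cat >> h.py <<'E'
def circ(P2):
    A=np.c_[2*P2,np.ones(len(P2))];x=np.linalg.lstsq(A,(P2**2).sum(1),rcond=None)[0];return x[:2],np.sqrt(x[2]+x[0]**2+x[1]**2)
def recv(name,guess,th):
    s,im=load(name);g=cv2.cvtColor(im,cv2.COLOR_BGR2GRAY);u=proj("wrist",guess,s).round().astype(int)
    m=cv2.medianBlur((cv2.GaussianBlur(g,(3,3),0)>th).astype(np.uint8),5);n,l,st,ce=cv2.connectedComponentsWithStats(m)
    k=l[u[1],u[0]];c=max(cv2.findContours((l==k).astype(np.uint8),0,cv2.CHAIN_APPROX_NONE)[0],key=cv2.contourArea)
    h=cv2.convexHull(c)[:,0];e=cv2.fitEllipse(h);return s,im,h,e,st[k]
E
python3 - <<'E'
from h import *
s,im=grab("w4");print(s["position"])
for nm in("w3","w4"):
  s,im=load(nm);u=proj("wrist",[.503,.016,.07],s).astype(int);print(nm,u,cv2.cvtColor(im,cv2.COLOR_BGR2GRAY)[u[1],u[0]-90:u[0]+90:4])
  for th in(55,62):
    s,im,h,e,st=recv(nm,[.503,.016,.07],th)
    c,r=circ(np.array([plane(ray("wrist",p,s),.07)[:2] for p in h.astype(float)]));print(th,e,st,c,r)
E
```

```text
time_s: 4.22
position: [0.5227, -0.0553, 0.3068]
eef_rot: [[0.602, 0.799, -0.008], [0.799, -0.602, -0.003], [-0.007, -0.004, -1.0]]
contact_force: [1.4, 0.2, 0.1]
opening: 0.738
[ 0.5227 -0.0553  0.3068]
w3 [329 131] [122 119  73  72  71  74  70  74  52  56  55  46 107 111 112 103 105 106
 108 107 108 109 108 108 109 111 108 109 108 106 107 110 111  94  53  61
  55 141 153 151 150 151 153 125 202]Traceback (most recent call last):
  File "<stdin>", line 6, in <module>
  File "h.py", line 45, in recv
    h=cv2.convexHull(c)[:,0];e=cv2.fitEllipse(h);return s,im,h,e,st[k]
                               ~~~~~~~~~~~~~~^^^
cv2.error: OpenCV(4.12.0) /io/opencv/modules/imgproc/src/shapedescr.cpp:361: error: (-201:Incorrect size of input array) There should be at least 5 points to fit the ellipse in function 'fitEllipseNoDirect'
```

```bash
python3 - <<'E'
from h import *
rs=[]
for nm in("w3","w4"):
    s,im,h,e,st=recv(nm,[.503,.016,.07],82)
    c,r=circ(np.array([plane(ray("wrist",p,s),.07)[:2] for p in h.astype(float)]));print(nm,e,st,c,r)
    rs.append(ray("wrist",proj("wrist",[*c,.07],s),s))
print(tri(rs))
s,im=load("w3")
for z in(.02,.045):
  q=[plane(ray("wrist",(x/4+220,y/3.077+25),s),z) for x,y in((20,350),(38,160),(110,365),(140,172))]
  hd=lambda d:np.degrees(np.arctan2(d[1],d[0]))
  m=(q[0]+q[1])/2;print(z,"outer face normal",hd(q[0]-q[1])+90,"sides",hd(q[2]-q[0]),hd(q[3]-q[1]),"axis-mid",hd(c-m[:2]),np.linalg.norm(c-m[:2]),np.linalg.norm(q[0]-q[1]))
s,im=load("w4");g=cv2.cvtColor(im,cv2.COLOR_BGR2GRAY)[70:340,180:500];g=cv2.createCLAHE(4,(4,4)).apply(g);cv2.imwrite("pics/w4c.png",cv2.resize(g,(711,600)))
E
```

```text
w3 ((328.80511474609375, 126.7997817993164), (85.22258758544922, 90.05856323242188), 3.12275767326355) [ 287   82   85   90 6047] [0.5009 0.0165] 0.03019763400150293Traceback (most recent call last):
  File "<stdin>", line 4, in <module>
  File "h.py", line 45, in recv
    h=cv2.convexHull(c)[:,0];e=cv2.fitEllipse(h);return s,im,h,e,st[k]
                               ~~~~~~~~~~~~~~^^^
cv2.error: OpenCV(4.12.0) /io/opencv/modules/imgproc/src/shapedescr.cpp:361: error: (-201:Incorrect size of input array) There should be at least 5 points to fit the ellipse in function 'fitEllipseNoDirect'
```

```bash
python3 - <<'E'
from h import *
s,im=load("w4");u=proj("wrist",[.501,.0165,.07],s).astype(int);g=cv2.cvtColor(im,cv2.COLOR_BGR2GRAY);print(u,g[u[1],u[0]-110:u[0]+110:5],g[u[1]-100:u[1]+100:5,u[0]])
g=g[max(0,u[1]-135):u[1]+135,u[0]-160:u[0]+160];g=cv2.createCLAHE(4,(4,4)).apply(g);cv2.imwrite("pics/w4c.png",cv2.resize(g,None,fx=2.2,fy=2.2))
s,im=load("w3");c=np.array([.501,.0165])
for z in(.02,.045):
  q=[plane(ray("wrist",(x/4+220,y/3.077+25),s),z) for x,y in((20,350),(38,160),(110,365),(140,172))]
  hd=lambda d:np.degrees(np.arctan2(d[1],d[0]))
  m=(q[0]+q[1])/2;print(z,"outer face normal",hd(q[0]-q[1])+90,"sides",hd(q[2]-q[0]),hd(q[3]-q[1]),"axis-mid",hd(c-m[:2]),np.linalg.norm(c-m[:2]),np.linalg.norm(q[0]-q[1]))
E
```

```text
[402 170] [ 75  72  75  70  74  72  74  56  53  55  54  63 117  90 117 115 113 112
 120 125 120 124 119 119 118 237 236 237 107  93 238 238 239 203 106 140
 154 156 156 155 149 228 228 228] [161 157 163 164 108 108 106 109  73 237 238 238 162 117 116 121 117 115
 121 116 119 122 119 116 118 120 112 117 115 119 116  62  59  77  76 161
 155 157 221 231]
0.02 outer face normal 43.628940641355975 sides 41.063501748821174 44.939520227363545 axis-mid 42.649383437315684 0.08514953365840972 0.048383181208780164
0.045 outer face normal 43.62894064135596 sides 41.06350174882109 44.939520227363495 axis-mid 42.56270373786259 0.07867189067901756 0.04454662954427669
```

View pics/w4c.png

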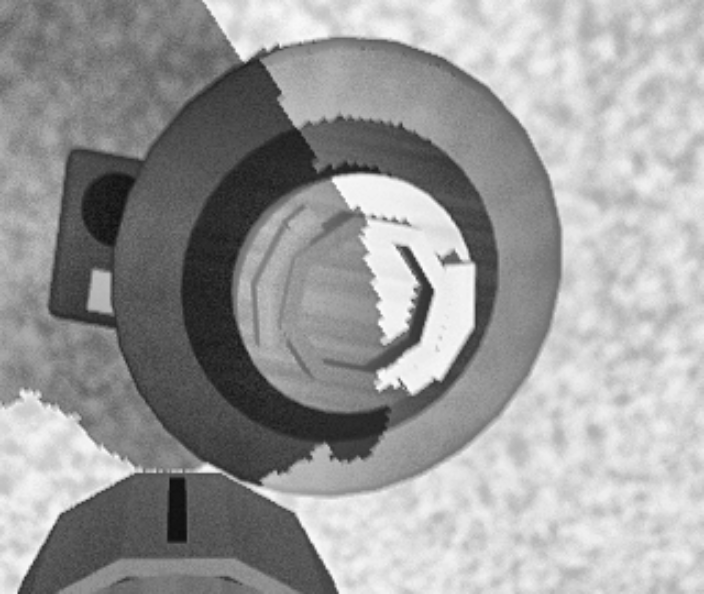

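```bash
python3 - <<'E'
from h import *
rs=[]
for nm,a0,a1 in(("w3",90,270),("w3",0,360),("w4",70,235)):
    s,im=load(nm);g=cv2.GaussianBlur(cv2.cvtColor(im,cv2.COLOR_BGR2GRAY),(3,3),0);u=proj("wrist",[.501,.0165,.07],s);pts=[]
    for a in np.radians(np.arange(a0,a1,4)):
        for r in np.arange(34,70,.5):
            p=u+r*np.array([np.cos(a),np.sin(a)])
            if g[int(round(p[1])),int(round(p[0]))]<85: pts.append(p);break
    X=np.array([plane(ray("wrist",p,s),.07)[:2] for p in pts])
    for _ in range(3):
        c,r=circ(X);e=np.abs(np.linalg.norm(X-c,axis=1)-r);X=X[e<max(2*np.median(e),.0004)]
    print(nm,len(X),c,r,e.max());rs.append(ray("wrist",proj("wrist",[*c,.07],s),s))
print(tri(rs[1:]))
E
```

```text
w3 38 [0.5008 0.0164] 0.03025398848572263 0.00035793364918111983
w3 82 [0.501  0.0165] 0.030389600571439388 0.00039175525483206575
w4 37 [0.5008 0.0173] 0.03158488226360703 0.0003694718738335087
(array([0.5008, 0.0169, 0.0705]), np.float64(0.0003883119342106653))
```

```bash
python3 - <<'E'
from h import *
s,im=load("w4");g=cv2.cvtColor(im,cv2.COLOR_BGR2GRAY).astype(int)
for x in(312,322):print(x,[f"{r}:{g[r,x]}" for r in range(244,310)])
I=dict(position=np.zeros(3),eef_rot=np.eye(3))
for z in(.136,.139,.142):print(z,[proj("wrist",[0,y-.032,z+d],I)[1].round(1) for y in(-.002,0,.002) for d in(.04,0)])
print([proj("wrist",[x,0,.139],I).round(1) for x in(-.032,.032)])
g=g[230:440,220:425].astype(np.uint8);cv2.imwrite("pics/w4s.png",cv2.resize(cv2.createCLAHE(3,(2,2)).apply(g),None,fx=2.8,fy=2.8))
E
```

```text
312 ['244:116', '245:118', '246:116', '247:125', '248:186', '249:224', '250:104', '251:105', '252:107', '253:107', '254:108', '255:106', '256:107', '257:105', '258:107', '259:106', '260:109', '261:108', '262:108', '263:104', '264:108', '265:104', '266:107', '267:108', '268:106', '269:107', '270:104', '271:105', '272:108', '273:106', '274:107', '275:107', '276:107', '277:104', '278:107', '279:108', '280:107', '281:103', '282:106', '283:105', '284:110', '285:108', '286:103', '287:107', '288:108', '289:123', '290:128', '291:127', '292:128', '293:128', '294:125', '295:128', '296:126', '297:117', '298:119', '299:117', '300:118', '301:122', '302:118', '303:120', '304:118', '305:117', '306:119', '307:120', '308:119', '309:118']
322 ['244:117', '245:120', '246:119', '247:117', '248:125', '249:151', '250:103', '251:102', '252:64', '253:39', '254:42', '255:39', '256:41', '257:38', '258:41', '259:42', '260:45', '261:41', '262:43', '263:41', '264:41', '265:40', '266:42', '267:38', '268:40', '269:43', '270:44', '271:38', '272:40', '273:41', '274:40', '275:39', '276:41', '277:43', '278:43', '279:38', '280:46', '281:80', '282:110', '283:107', '284:104', '285:106', '286:105', '287:109', '288:107', '289:123', '290:126', '291:126', '292:126', '293:127', '294:126', '295:122', '296:118', '297:119', '298:118', '299:114', '300:117', '301:116', '302:118', '303:116', '304:116', '305:118', '306:114', '307:117', '308:116', '309:120']
0.136 [np.float64(247.6), np.float64(288.2), np.float64(252.0), np.float64(293.8), np.float64(256.3), np.float64(299.3)]
0.139 [np.float64(245.4), np.float64(284.3), np.float64(249.7), np.float64(289.8), np.float64(253.9), np.float64(295.2)]
0.142 [np.float64(243.2), np.float64(280.5), np.float64(247.4), np.float64(285.9), np.float64(251.6), np.float64(291.2)]
[array([233. , 369.9]), array([409.8, 369.8])]
```

```bash
python3 - <<'E'
from h import *
R=grasp_R(-47,0);rows_to(np.array([.501,.017,.2915])-R@[0,.0005,0],R)
E
```

```text
delta [ 43.8 -62.6  16.8] ang [-0.0008  0.0047  0.1746] n>= 1.9
```

```bash
python3 -m pendant '[{"delta_pos":[20,-30,5],"angular":[0,0.003,0.08],"jaw":-1},{"delta_pos":[44,-62.6,10],"angular":[-0.001,0.005,0.175],"jaw":-1},{"delta_pos":[44,-62.6,17],"angular":[-0.001,0.005,0.175],"jaw":-1},{"delta_pos":[44,-62.6,17],"angular":[-0.001,0.005,0.175],"jaw":-1},{"delta_pos":[44,-62.6,17],"angular":[-0.001,0.005,0.175],"jaw":-1},{"delta_pos":[44,-62.6,17],"angular":[-0.001,0.005,0.175],"jaw":-1}]'
python3 - <<'E'
from h import *
R=grasp_R(-47,0);rows_to(np.array([.501,.017,.2575])-R@[0,.0005,0],R)
E
```

```text
time_s: 4.77
position: [0.5022, 0.0166, 0.2921]
eef_rot: [[0.732, 0.682, 0.003], [0.682, -0.732, -0.0], [0.002, 0.002, -1.0]]
contact_force: [-0.4, 0.2, -0.6]
opening: 0.737
delta [-0.7 -1.7 34.6] ang [ 0.002  -0.0017 -0.0002] n>= 0.8
```

```bash
python3 -m pendant '[{"delta_pos":[-0.7,-1.6,5],"angular":[0.002,-0.002,0],"jaw":-1},{"delta_pos":[-0.7,-1.6,15],"angular":[0.002,-0.002,0],"jaw":-1},{"delta_pos":[-0.7,-1.6,25],"angular":[0.002,-0.002,0],"jaw":-1},{"delta_pos":[-0.7,-1.6,34],"angular":[0.002,-0.002,0],"jaw":-1},{"delta_pos":[-0.7,-1.6,34],"angular":[0.002,-0.002,0],"jaw":-1},{"delta_pos":[-0.7,-1.6,34],"angular":[0.002,-0.002,0],"jaw":-1}]'
python3 - <<'E'
from h import *
R=grasp_R(-47,0);rows_to(np.array([.501,.017,.2515])-R@[0,.0005,0],R);print(telemetry.state()["wrist_torque"])
E
```

```text
time_s: 5.27
position: [0.5, 0.0169, 0.2559]
eef_rot: [[0.733, 0.68, -0.003], [0.68, -0.733, -0.001], [-0.003, -0.001, -1.0]]
contact_force: [3.1, -1.9, -3.2]
opening: 0.739
delta [0.9 0.1 4.4] ang [-0.0014  0.0028 -0.0021] n>= 0.1
[-0.4399 -0.5906  0.0156]
```

```bash
python3 -m pendant '[{"delta_pos":[0.4,0,2],"angular":[0,0.002,0],"jaw":-1},{"delta_pos":[0.4,0,4],"angular":[0,0.002,0],"jaw":-1},{"delta_pos":[0.4,0,5],"angular":[0,0.002,0],"jaw":-1},{"delta_pos":[0.4,0,5],"angular":[0,0.002,0],"jaw":-1}]'
python3 -c "
from h import *
print(telemetry.state()['wrist_torque'])"
```

```text
time_s: 5.6
position: [0.5003, 0.0173, 0.2522]
eef_rot: [[0.732, 0.681, 0.0], [0.681, -0.732, 0.0], [0.0, -0.0, -1.0]]
contact_force: [3.1, -5.7, 0.1]
opening: 0.738
[-1.0562 -0.7362  0.0682]
```

```bash
python3 -m pendant '[{"delta_pos":[-0.1,0.7,0.5],"angular":[0,0,0],"jaw":-1},{"delta_pos":[-0.1,0.7,1.5],"angular":[0,0,0],"jaw":-1},{"delta_pos":[-0.1,0.7,2],"angular":[0,0,0],"jaw":-1},{"delta_pos":[-0.1,0.7,2],"angular":[0,0,0],"jaw":-1}]'
python3 -c "
from h import *
print(telemetry.state()['wrist_torque'])"
```

```text
time_s: 5.93
position: [0.5005, 0.017, 0.2501]
eef_rot: [[0.732, 0.681, -0.0], [0.681, -0.732, 0.001], [0.0, -0.001, -1.0]]
contact_force: [1.6, -4.5, 1.0]
opening: 0.736
[-0.7804 -0.6162  0.0328]
```

Continue down gently.

```bash
python3 -m pendant '[{"delta_pos":[0,0.5,1],"angular":[0,0,0],"jaw":-1},{"delta_pos":[0,0.5,2],"angular":[0,0,0],"jaw":-1},{"delta_pos":[0,0.5,2],"angular":[0,0,0],"jaw":-1}]'; python3 -m pendant '[{"delta_pos":[0,0,1],"angular":[0,0,0],"jaw":-1},{"delta_pos":[0,0,2],"angular":[0,0,0],"jaw":-1},{"delta_pos":[0,0,2],"angular":[0,0,0],"jaw":-1}]'
```

```text
time_s: 6.18
position: [0.5007, 0.0167, 0.2478]
eef_rot: [[0.732, 0.681, -0.001], [0.681, -0.732, 0.001], [0.0, -0.002, -1.0]]
contact_force: [2.5, -1.7, -0.3]
opening: 0.738
time_s: 6.43
position: [0.5006, 0.0167, 0.2468]
eef_rot: [[0.732, 0.681, -0.0], [0.681, -0.732, 0.001], [0.001, -0.001, -1.0]]
contact_force: [-1.6, -2.5, 11.1]
opening: 0.741
```

```bash
python3 -m pendant '[{"delta_pos":[0,0,-1],"angular":[0,0,0],"jaw":-1},{"delta_pos":[0,0,-1],"angular":[0,0,0.1],"jaw":-1},{"delta_pos":[0,0,-1],"angular":[0,0,0.2],"jaw":-1},{"delta_pos":[0,0,-1],"angular":[0,0,0.3],"jaw":-1},{"delta_pos":[0,0,-1],"angular":[0,0,0.4],"jaw":-1},{"delta_pos":[0,0,-1],"angular":[0,0,0.4],"jaw":-1}]'
python3 -c "
from h import *
print(telemetry.state()['wrist_torque'])"
```

```text
time_s: 6.93
position: [0.5006, 0.0167, 0.2469]
eef_rot: [[0.941, 0.338, -0.001], [0.338, -0.941, 0.001], [-0.001, -0.002, -1.0]]
contact_force: [0.4, -1.8, 1.2]
opening: 0.734
[-0.5128 -0.2366 -0.0077]
```

```bash
python3 -m pendant '[{"delta_pos":[0,0,0],"angular":[0,0,0.1],"jaw":-1},{"delta_pos":[0,0,0],"angular":[0,0,0.2],"jaw":-1},{"delta_pos":[0,0,0],"angular":[0,0,0.3],"jaw":-1},{"delta_pos":[0,0,0],"angular":[0,0,0.4],"jaw":-1},{"delta_pos":[0,0,0],"angular":[0,0,0.5],"jaw":-1},{"delta_pos":[0,0,0],"angular":[0,0,0.6],"jaw":-1},{"delta_pos":[0,0,0],"angular":[0,0,0.7],"jaw":-1},{"delta_pos":[0,0,0],"angular":[0,0,0.8],"jaw":-1},{"delta_pos":[0,0,0],"angular":[0,0,0.9],"jaw":-1},{"delta_pos":[0,0,0],"angular":[0,0,1.0],"jaw":-1},{"delta_pos":[0,0,0],"angular":[0,0,1.08],"jaw":-1},{"delta_pos":[0,0,0],"angular":[0,0,1.12],"jaw":-1},{"delta_pos":[0,0,0],"angular":[0,0,1.15],"jaw":-1},{"delta_pos":[0,0,0],"angular":[0,0,1.15],"jaw":-1}]'
python3 -c "
from h import *
s=telemetry.state();print(s['wrist_torque'],s['q'])"
```

```text
time_s: 8.1
position: [0.5004, 0.0168, 0.2469]
eef_rot: [[0.697, -0.717, -0.002], [-0.717, -0.697, 0.002], [-0.003, 0.0, -1.0]]
contact_force: [-0.4, -1.3, 0.9]
opening: 0.74
[-0.1998 -0.0418 -0.0387] [ 0.0331  0.3053 -0.3511  0.9164  0.0017  2.4028]
```

```bash
T='from h import *
s=telemetry.state();print("torque",s["wrist_torque"],"hd",np.degrees(np.arctan2(s["eef_rot"][1,0],s["eef_rot"][0,0])))'
python3 -m pendant '[{"delta_pos":[0,0,0],"angular":[0,0,0.02],"jaw":-1},{"delta_pos":[0,0,0],"angular":[0,0,0.04],"jaw":-1},{"delta_pos":[0,0,0],"angular":[0,0,0.04],"jaw":-1}]'|tail -2; python3 -c "$T"
python3 -m pendant '[{"delta_pos":[0,0,0],"angular":[0,0,0.015],"jaw":-1},{"delta_pos":[0,0,0],"angular":[0,0,0.03],"jaw":-1},{"delta_pos":[0,0,0],"angular":[0,0,0.03],"jaw":-1}]'|tail -2; python3 -c "$T"
```

```text
contact_force: [-0.9, -1.1, -1.1]
opening: 0.741
torque [-0.3888  0.0029 -0.0133] hd -48.202396511438046
contact_force: [-0.0, -5.1, -1.0]
opening: 0.739
torque [-1.0887 -0.012   0.1131] hd -49.98112695897754
```

```bash
python3 -m pendant '[{"delta_pos":[0,0,0],"angular":[0,0,0],"jaw":1},{"delta_pos":[0,0,0],"angular":[0,0,0],"jaw":1},{"delta_pos":[0,0,0],"angular":[0,0,0],"jaw":1},{"delta_pos":[0,0,0],"angular":[0,0,0],"jaw":1},{"delta_pos":[0,0,0],"angular":[0,0,0],"jaw":1},{"delta_pos":[0,0,-20],"angular":[0,0,0],"jaw":1},{"delta_pos":[0,0,-50],"angular":[0,0,0],"jaw":1},{"delta_pos":[0,0,-85],"angular":[0,0,0],"jaw":1},{"delta_pos":[0,0,-120],"angular":[0,0,0],"jaw":1},{"delta_pos":[0,0,-130],"angular":[0,0,0],"jaw":1},{"delta_pos":[0,0,-130],"angular":[0,0,0],"jaw":1}]'
python3 - <<'E'
from h import *
s,im=grab("w5");u=proj("wrist",[.501,.017,.11],s).astype(int);print(s["position"],u,proj("wrist",[.501,.017,.11]+s["eef_rot"]@[.032,0,0],s))
cv2.imwrite("pics/w5c.png",cv2.resize(im[max(u[1]-90,0):u[1]+90,u[0]-100:u[0]+100],None,fx=3.3,fy=3.3,interpolation=cv2.INTER_CUBIC))
E
```

```text
time_s: 9.52
position: [0.5016, 0.0166, 0.3801]
eef_rot: [[0.644, -0.765, 0.005], [-0.765, -0.644, 0.002], [0.002, -0.005, -1.0]]
contact_force: [-0.4, -0.1, -0.2]
opening: 1.0
[0.5016 0.0166 0.3801] [321 251] [366.377 251.166]
```

View pics/w5c.png

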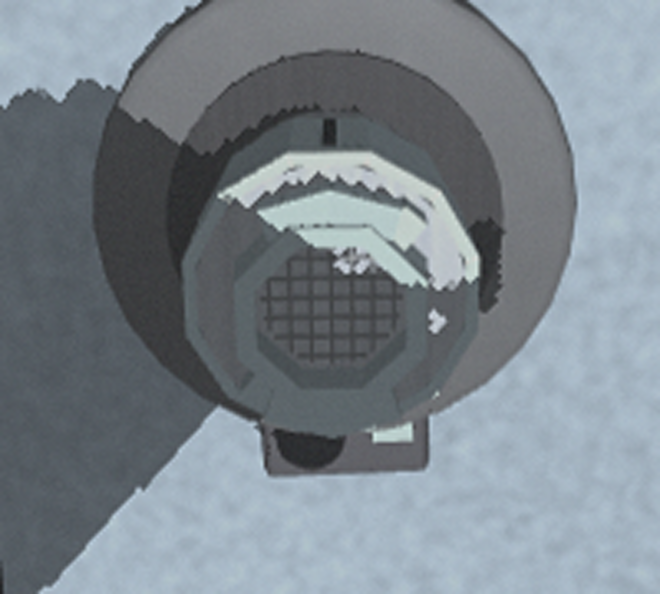

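```bash
python3 - <<'E'
from h import *
R=grasp_R(24);n=-R[:,2];c=np.array([.532,-.247,.062]);print(c+n*.31);rows_to(c+n*.31,R)
E
```

```text
[ 0.3904 -0.31    0.3305]
delta [178.5 295.2  46.9] ang [-0.1055  0.7392 -2.7713] n>= 23.0
```

```bash
python3 -m pendant '[{"delta_pos":[178,295,0],"angular":[-0.1055,0.739,-2.771],"jaw":1},{"delta_pos":[178,295,0],"angular":[-0.1055,0.739,-2.771],"jaw":1},{"delta_pos":[178,295,0],"angular":[-0.1055,0.739,-2.771],"jaw":1},{"delta_pos":[178,295,0],"angular":[-0.1055,0.739,-2.771],"jaw":1},{"delta_pos":[178,295,0],"angular":[-0.1055,0.739,-2.771],"jaw":1},{"delta_pos":[178,295,0],"angular":[-0.1055,0.739,-2.771],"jaw":1},{"delta_pos":[178,295,0],"angular":[-0.1055,0.739,-2.771],"jaw":1},{"delta_pos":[178,295,0],"angular":[-0.1055,0.739,-2.771],"jaw":1},{"delta_pos":[178,295,0],"angular":[-0.1055,0.739,-2.771],"jaw":1},{"delta_pos":[178,295,0],"angular":[-0.1055,0.739,-2.771],"jaw":1},{"delta_pos":[178,295,0],"angular":[-0.1055,0.739,-2.771],"jaw":1},{"delta_pos":[178,295,0],"angular":[-0.1055,0.739,-2.771],"jaw":1},{"delta_pos":[178,295,0],"angular":[-0.1055,0.739,-2.771],"jaw":1},{"delta_pos":[178,295,0],"angular":[-0.1055,0.739,-2.771],"jaw":1},{"delta_pos":[178,295,0],"angular":[-0.1055,0.739,-2.771],"jaw":1},{"delta_pos":[178,295,0],"angular":[-0.1055,0.739,-2.771],"jaw":1},{"delta_pos":[178,295,0],"angular":[-0.1055,0.739,-2.771],"jaw":1},{"delta_pos":[178,295,0],"angular":[-0.1055,0.739,-2.771],"jaw":1}]'
python3 - <<'E'
from h import *
R=grasp_R(24);n=-R[:,2];c=np.array([.532,-.247,.062]);rows_to(c+n*.31,R);print(telemetry.state()["q"])
E
```

```text
time_s: 11.07
position: [0.3894, -0.3092, 0.3747]
eef_rot: [[0.301, 0.846, 0.439], [0.939, -0.344, 0.02], [0.168, 0.406, -0.898]]
contact_force: [-0.5, 0.6, 0.1]
opening: 0.999
delta [ -7.9 -16.8  40.2] ang [-0.0326  0.1887 -0.7209] n>= 6.0
[-0.756   0.0672 -0.357   0.8183  0.3213 -0.3553]
```

```bash
python3 -m pendant '[{"delta_pos":[-8,-17,40],"angular":[-0.033,0.189,-0.721],"jaw":1},{"delta_pos":[-8,-17,40],"angular":[-0.033,0.189,-0.721],"jaw":1},{"delta_pos":[-8,-17,40],"angular":[-0.033,0.189,-0.721],"jaw":1},{"delta_pos":[-8,-17,40],"angular":[-0.033,0.189,-0.721],"jaw":1},{"delta_pos":[-8,-17,40],"angular":[-0.033,0.189,-0.721],"jaw":1},{"delta_pos":[-8,-17,40],"angular":[-0.033,0.189,-0.721],"jaw":1},{"delta_pos":[-8,-17,40],"angular":[-0.033,0.189,-0.721],"jaw":1},{"delta_pos":[-8,-17,40],"angular":[-0.033,0.189,-0.721],"jaw":1},{"delta_pos":[-8,-17,40],"angular":[-0.033,0.189,-0.721],"jaw":1}]'
python3 - <<'E'
from h import *
s,im=grab("w6");R=s["eef_rot"];n=-R[:,2];c=np.array([.532,-.247,.062])
r=rows_to(c+n*.31,grasp_R(24))
u=proj("wrist",c,s).astype(int);x0,y0=u[0]-110,max(u[1]-110,0);print("origin",x0,y0,s["q"])
print([proj("wrist",c+n*.054+R@[x,0,0],s) for x in(-.032,0,.032)])
print([proj("wrist",c+R@[x,y,0],s) for x in(-.045,.045) for y in (-.043,.043)])
cv2.imwrite("pics/w6c.png",cv2.resize(im[y0:y0+200,x0:x0+220],(660,600),interpolation=cv2.INTER_CUBIC))
E
```

```text
time_s: 11.82
position: [0.3904, -0.3103, 0.3316]
eef_rot: [[-0.398, 0.795, 0.458], [0.917, 0.344, 0.201], [0.002, 0.5, -0.866]]
contact_force: [0.3, -0.2, -1.0]
opening: 1.0
delta [ 1.3 -0.8  1.3] ang [ 0.0005  0.0035 -0.0084] n>= 0.1
origin 213 121 [-0.7971  0.155  -0.3716  0.8428  0.487  -1.1555]
[array([276.3079, 254.9336]), array([323.6625, 254.9002]), array([371.0089, 254.8668])]
[array([265.7269, 179.1468]), array([270.9661, 280.0041]), array([381.093 , 179.0817]), array([375.7643, 279.9254])]
```

View pics/w6c.png

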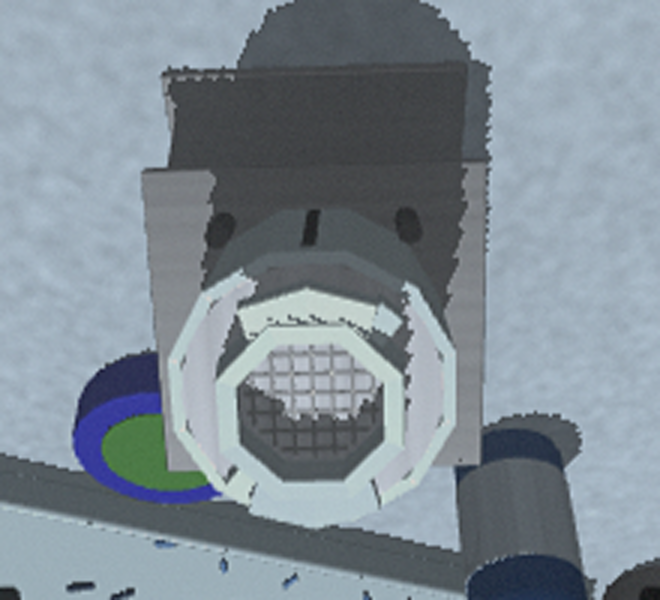

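```bash
python3 - <<'E'
from h import *
s,im=load("w6");R=s["eef_rot"];n=-R[:,2];c=np.array([.532,-.247,.062])
f=lambda u,h:R.T@(plane_n(ray("wrist",(u[0]/3+213,u[1]/3+121),s),c+n*h,n)-c)*1000
for u in((143,170),(489,160),(167,470),(482,463)):print(f(u,0)[:2])
for u in((169,375),(456,372),(310,247),(310,528)):print("sh",f(u,.054)[:2])
for u in((310,213),(306,243)):print("line",f(u,.03)[:2])
E
```

```text
[-48.8808 -44.1468]
[ 40.8486 -46.6646]
[-46.8651  40.8099]
[42.9996 38.7075]
sh [-36.3991  -6.385 ]
sh [27.6678 -7.0461]
sh [ -4.7394 -35.3851]
sh [-5.143  31.6349]
line [ -5.091  -38.3523]
line [ -6.0821 -31.2084]
```

```bash
python3 - <<'E'
from h import *
s,im=load("w6");c=np.array([.532,-.247,.062])+s["eef_rot"]@[-.003,-.0033,0];print(c)
R=grasp_R(25);n=-R[:,2];rows_to(c+n*.25,R);rows_to(c+n*.192,R)
E
```

```text
[ 0.5306 -0.2509  0.0603]
delta [-4.7 -4.  61.3] ang [ 0.0005  0.0122 -0.0235] n>= 1.5
delta [ -4.   -4.  119.3] ang [ 0.0005  0.0122 -0.0235] n>= 2.9
```

```bash
python3 -m pendant '[{"delta_pos":[-4.7,-4,30],"angular":[0,0.012,-0.0235],"jaw":1},{"delta_pos":[-4.7,-4,60],"angular":[0,0.012,-0.0235],"jaw":1},{"delta_pos":[-4.3,-4,90],"angular":[0,0.012,-0.0235],"jaw":1},{"delta_pos":[-4,-4,110],"angular":[0,0.012,-0.0235],"jaw":1},{"delta_pos":[-4,-4,119],"angular":[0,0.012,-0.0235],"jaw":1},{"delta_pos":[-4,-4,119],"angular":[0,0.012,-0.0235],"jaw":1},{"delta_pos":[-4,-4,119],"angular":[0,0.012,-0.0235],"jaw":-1},{"delta_pos":[-4,-4,119],"angular":[0,0.012,-0.0235],"jaw":-1},{"delta_pos":[-4,-4,119],"angular":[0,0.012,-0.0235],"jaw":-1},{"delta_pos":[-4,-4,119],"angular":[0,0.012,-0.0235],"jaw":-1},{"delta_pos":[-4,-4,119],"angular":[0,0.012,-0.0235],"jaw":-1},{"delta_pos":[-4,-4,119],"angular":[0,0.012,-0.0235],"jaw":-1},{"delta_pos":[-4,-4,119],"angular":[0,0.012,-0.0235],"jaw":-1},{"delta_pos":[-4,-4,119],"angular":[0,0.012,-0.0235],"jaw":-1}]' 60
python3 - <<'E'
from h import *
s=telemetry.state();c=np.array([.5306,-.2509,.0603]);print(s["eef_rot"].T@(c-s["position"])*1000,s["wrist_torque"],s["q"])
E
```

```text
time_s: 13.03
position: [0.4435, -0.2922, 0.229]
eef_rot: [[-0.425, 0.782, 0.456], [0.905, 0.369, 0.21], [-0.004, 0.502, -0.865]]
contact_force: [-4.5, 0.2, 8.1]
opening: 0.741
[  1.0784  -1.3054 194.2908] [0.2125 0.7285 0.2968] [-0.6968  0.2984 -0.4891  0.54    0.4709 -1.0776]
```

```bash
python3 -m pendant '[{"delta_pos":[0,0,-25],"angular":[0,0,0],"jaw":-1},{"delta_pos":[0,0,-55],"angular":[0,0,0],"jaw":-1},{"delta_pos":[0,0,-85],"angular":[0,0,0],"jaw":-1},{"delta_pos":[0,0,-100],"angular":[0,0,0],"jaw":-1},{"delta_pos":[0,0,-100],"angular":[0,0,0],"jaw":-1}]'
python3 - <<'E'
from h import *
R=grasp_R(-50,0);rows_to(np.array([.5005,.0168,.385]),R)
E
```

```text
time_s: 13.45
position: [0.3978, -0.3143, 0.3179]
eef_rot: [[-0.424, 0.781, 0.458], [0.906, 0.37, 0.207], [-0.008, 0.503, -0.864]]
contact_force: [1.1, -1.1, -1.1]
opening: 0.738
delta [255.9 236.4  57.5] ang [ 0.4536 -0.3379  1.2799] n>= 11.2
```

```bash
python3 -m pendant '[{"delta_pos":[40,50,-20],"angular":[0.454,-0.338,1.28],"jaw":-1},{"delta_pos":[80,90,0],"angular":[0.454,-0.338,1.28],"jaw":-1},{"delta_pos":[256,236,57],"angular":[0.454,-0.338,1.28],"jaw":-1},{"delta_pos":[256,236,57],"angular":[0.454,-0.338,1.28],"jaw":-1},{"delta_pos":[256,236,57],"angular":[0.454,-0.338,1.28],"jaw":-1},{"delta_pos":[256,236,57],"angular":[0.454,-0.338,1.28],"jaw":-1},{"delta_pos":[256,236,57],"angular":[0.454,-0.338,1.28],"jaw":-1},{"delta_pos":[256,236,57],"angular":[0.454,-0.338,1.28],"jaw":-1},{"delta_pos":[256,236,57],"angular":[0.454,-0.338,1.28],"jaw":-1},{"delta_pos":[256,236,57],"angular":[0.454,-0.338,1.28],"jaw":-1},{"delta_pos":[256,236,57],"angular":[0.454,-0.338,1.28],"jaw":-1},{"delta_pos":[256,236,57],"angular":[0.454,-0.338,1.28],"jaw":-1},{"delta_pos":[256,236,57],"angular":[0.454,-0.338,1.28],"jaw":-1},{"delta_pos":[256,236,57],"angular":[0.454,-0.338,1.28],"jaw":-1},{"delta_pos":[256,236,57],"angular":[0.454,-0.338,1.28],"jaw":-1}]'
python3 - <<'E'
from h import *
s,im=grab("w7");g=cv2.cvtColor(im,cv2.COLOR_BGR2GRAY).astype(int);print(s["q"])
print([f"{r}:{g[r,310]}" for r in range(215,300)])
print("line cols",[ (int(r),np.where(g[r,300:345]<60)[0]+300) for r in(255,265,275)])
I=dict(position=np.zeros(3),eef_rot=np.eye(3))
for z in(.136,.138,.140,.142):print(z,[proj("wrist",[0,y-.032,z+d],I)[1].round(1) for y in(-.002,0,.002) for d in(.054,0)])
rows_to(np.array([.5005,.0168,.385]),grasp_R(-50,0))
cv2.imwrite("pics/w7c.png",im[60:460,120:520])
E
```

```text
time_s: 14.7
position: [0.5003, 0.0181, 0.3817]
eef_rot: [[0.764, 0.646, -0.005], [0.646, -0.764, 0.004], [-0.001, -0.006, -1.0]]
contact_force: [1.0, 0.7, -1.3]
opening: 0.738
[ 0.0351  0.2075 -0.1135  1.2542  0.0045  0.9041]
['215:98', '216:100', '217:101', '218:104', '219:98', '220:100', '221:99', '222:96', '223:99', '224:95', '225:93', '226:92', '227:93', '228:92', '229:92', '230:91', '231:95', '232:108', '233:108', '234:108', '235:110', '236:108', '237:112', '238:105', '239:99', '240:88', '241:90', '242:91', '243:93', '244:91', '245:91', '246:90', '247:93', '248:92', '249:92', '250:93', '251:91', '252:90', '253:90', '254:92', '255:90', '256:93', '257:91', '258:91', '259:93', '260:90', '261:91', '262:91', '263:90', '264:90', '265:93', '266:92', '267:91', '268:92', '269:93', '270:93', '271:91', '272:90', '273:93', '274:89', '275:92', '276:93', '277:91', '278:92', '279:91', '280:91', '281:92', '282:92', '283:91', '284:91', '285:90', '286:92', '287:99', '288:108', '289:108', '290:111', '291:110', '292:107', '293:110', '294:108', '295:107', '296:103', '297:102', '298:100', '299:105']
line cols [(255, array([319, 320, 321, 322, 323, 324, 325])), (265, array([319, 320, 321, 322, 323, 324, 325, 326])), (275, array([319, 320, 321, 322, 323, 324, 325, 326]))]
0.136 [np.float64(237.9), np.float64(288.4), np.float64(242.0), np.float64(294.0), np.float64(246.0), np.float64(299.5)]
0.138 [np.float64(236.6), np.float64(285.8), np.float64(240.7), np.float64(291.3), np.float64(244.7), np.float64(296.7)]
0.14 [np.float64(235.4), np.float64(283.2), np.float64(239.4), np.float64(288.6), np.float64(243.3), np.float64(294.0)]
0.142 [np.float64(234.2), np.float64(280.7), np.float64(238.1), np.float64(286.1), np.float64(242.0), np.float64(291.4)]
delta [-0.4  1.2 -3. ] ang [-0.0061  0.0004  0.0035] n>= 0.1
```

```bash
python3 -m pendant '[{"delta_pos":[-0.4,1.2,20],"angular":[-0.006,0,0.0035],"jaw":-1},{"delta_pos":[-0.4,1.2,45],"angular":[-0.006,0,0.0035],"jaw":-1},{"delta_pos":[-0.4,1.2,60],"angular":[-0.006,0,0.0035],"jaw":-1},{"delta_pos":[-0.4,1.2,62],"angular":[-0.006,0,0.0035],"jaw":-1},{"delta_pos":[-0.4,1.2,62],"angular":[-0.006,0,0.0035],"jaw":-1},{"delta_pos":[-0.4,1.2,62],"angular":[-0.006,0,0.0035],"jaw":-1}]'
python3 - <<'E'
from h import *
rows_to(np.array([.5005,.0168,.309]),grasp_R(-50,0));print(telemetry.state()["wrist_torque"])
E
```

```text
time_s: 15.25
position: [0.5003, 0.0169, 0.3214]
eef_rot: [[0.767, 0.642, 0.001], [0.642, -0.767, -0.0], [0.0, 0.0, -1.0]]
contact_force: [0.8, 0.5, -1.2]
opening: 0.744
delta [ 0.   0.2 12.4] ang [ 0.0004 -0.0004 -0.0013] n>= 0.3
[-0.0044  0.0187 -0.0168]
```

```bash
python3 -m pendant '[{"delta_pos":[0,0.2,4],"angular":[0,0,0],"jaw":-1},{"delta_pos":[0,0.2,8],"angular":[0,0,0],"jaw":-1},{"delta_pos":[0,0.2,12],"angular":[0,0,0],"jaw":-1},{"delta_pos":[0,0.2,12],"angular":[0,0,0],"jaw":-1}]'; python3 -c "
from h import *
print(telemetry.state()['wrist_torque'])"
```

```text
time_s: 15.58
position: [0.5001, 0.0169, 0.308]
eef_rot: [[0.767, 0.642, -0.001], [0.642, -0.767, -0.0], [-0.001, -0.001, -1.0]]
contact_force: [-0.5, 0.9, -1.3]
opening: 0.737
[-0.0546  0.0238  0.0079]
```

Past the lug tops with no force. On to the shoulder.

```bash
python3 -m pendant '[{"delta_pos":[0.2,0,2],"angular":[0,0,0],"jaw":-1},{"delta_pos":[0.2,0,4],"angular":[0,0,0],"jaw":-1},{"delta_pos":[0.2,0,5],"angular":[0,0,0],"jaw":-1},{"delta_pos":[0.2,0,5],"angular":[0,0,0],"jaw":-1}]'; python3 -m pendant '[{"delta_pos":[0,0,1],"angular":[0,0,0],"jaw":-1},{"delta_pos":[0,0,2],"angular":[0,0,0],"jaw":-1},{"delta_pos":[0,0,2],"angular":[0,0,0],"jaw":-1}]'; python3 -c "
from h import *
print(telemetry.state()['wrist_torque'])"
```

```text
time_s: 15.92
position: [0.5004, 0.0171, 0.3032]
eef_rot: [[0.767, 0.642, -0.001], [0.642, -0.767, -0.0], [-0.001, -0.001, -1.0]]
contact_force: [0.7, 0.0, -1.0]
opening: 0.738
time_s: 16.17
position: [0.5004, 0.017, 0.3027]
eef_rot: [[0.767, 0.642, 0.001], [0.642, -0.767, -0.0], [0.0, 0.001, -1.0]]
contact_force: [-3.3, -1.5, 11.5]
opening: 0.741
[-0.076   0.9162  0.0172]
```

```bash
python3 -m pendant '[{"delta_pos":[0,0,-1],"angular":[0,0,0],"jaw":-1},{"delta_pos":[0,0,-1],"angular":[0,0,0.1],"jaw":-1},{"delta_pos":[0,0,-1],"angular":[0,0,0.2],"jaw":-1},{"delta_pos":[0,0,-1],"angular":[0,0,0.3],"jaw":-1},{"delta_pos":[0,0,-1],"angular":[0,0,0.4],"jaw":-1},{"delta_pos":[0,0,-1],"angular":[0,0,0.4],"jaw":-1}]'; python3 -c "
from h import *
print(telemetry.state()['wrist_torque'])"
```

```text
time_s: 16.67
position: [0.5007, 0.0171, 0.3028]
eef_rot: [[0.958, 0.288, 0.0], [0.288, -0.958, -0.0], [0.0, 0.0, -1.0]]
contact_force: [-0.6, -0.4, 1.9]
opening: 0.739
[-0.0393 -0.0315 -0.0654]
```

```bash
python3 -m pendant '[{"delta_pos":[0,0,0],"angular":[0,0,0.1],"jaw":-1},{"delta_pos":[0,0,0],"angular":[0,0,0.2],"jaw":-1},{"delta_pos":[0,0,0],"angular":[0,0,0.3],"jaw":-1},{"delta_pos":[0,0,0],"angular":[0,0,0.4],"jaw":-1},{"delta_pos":[0,0,0],"angular":[0,0,0.5],"jaw":-1},{"delta_pos":[0,0,0],"angular":[0,0,0.6],"jaw":-1},{"delta_pos":[0,0,0],"angular":[0,0,0.7],"jaw":-1},{"delta_pos":[0,0,0],"angular":[0,0,0.8],"jaw":-1},{"delta_pos":[0,0,0],"angular":[0,0,0.9],"jaw":-1},{"delta_pos":[0,0,0],"angular":[0,0,1.0],"jaw":-1},{"delta_pos":[0,0,0],"angular":[0,0,1.08],"jaw":-1},{"delta_pos":[0,0,0],"angular":[0,0,1.13],"jaw":-1},{"delta_pos":[0,0,0],"angular":[0,0,1.17],"jaw":-1},{"delta_pos":[0,0,0],"angular":[0,0,1.17],"jaw":-1}]'
T='from h import *
s=telemetry.state();print("torque",s["wrist_torque"],"hd",np.degrees(np.arctan2(s["eef_rot"][1,0],s["eef_rot"][0,0])))'
python3 -c "$T"
python3 -m pendant '[{"delta_pos":[0,0,0],"angular":[0,0,0.015],"jaw":-1},{"delta_pos":[0,0,0],"angular":[0,0,0.03],"jaw":-1},{"delta_pos":[0,0,0],"angular":[0,0,0.03],"jaw":-1}]'|tail -2; python3 -c "$T"
```

```text
time_s: 17.83
position: [0.5007, 0.017, 0.3028]
eef_rot: [[0.643, -0.766, 0.0], [-0.766, -0.643, -0.0], [0.0, -0.0, -1.0]]
contact_force: [0.7, 0.4, 1.6]
opening: 0.737
torque [-0.097 -0.018 -0.039] hd -49.961910720434275
contact_force: [0.9, -1.0, 4.0]
opening: 0.742
torque [-0.1664 -0.1875  0.0135] hd -51.7402162130815
```

```bash
python3 -m pendant '[{"delta_pos":[0,0,0],"angular":[0,0,0.015],"jaw":-1},{"delta_pos":[0,0,0],"angular":[0,0,0.03],"jaw":-1},{"delta_pos":[0,0,0],"angular":[0,0,0.03],"jaw":-1}]'|tail -2; python3 -c '
from h import *
s=telemetry.state();print("torque",s["wrist_torque"],s["position"],"hd",np.degrees(np.arctan2(s["eef_rot"][1,0],s["eef_rot"][0,0])))'
```

```text
contact_force: [1.4, -1.2, 5.7]
opening: 0.737
torque [-0.4359 -0.2326  0.0467] [0.5007 0.0169 0.3028] hd -53.5190035422624
```

```bash
python3 -m pendant '[{"delta_pos":[0,0,0],"angular":[0,0,0],"jaw":1},{"delta_pos":[0,0,0],"angular":[0,0,0],"jaw":1},{"delta_pos":[0,0,0],"angular":[0,0,0],"jaw":1},{"delta_pos":[0,0,0],"angular":[0,0,0],"jaw":1},{"delta_pos":[0,0,0],"angular":[0,0,0],"jaw":1},{"delta_pos":[0,0,-20],"angular":[0,0,0],"jaw":1},{"delta_pos":[0,0,-50],"angular":[0,0,0],"jaw":1},{"delta_pos":[0,0,-85],"angular":[0,0,0],"jaw":1},{"delta_pos":[0,0,-115],"angular":[0,0,0],"jaw":1},{"delta_pos":[0,0,-120],"angular":[0,0,0],"jaw":1},{"delta_pos":[0,0,-120],"angular":[0,0,0],"jaw":1}]'
python3 - <<'E'
from h import *
s,im=grab("w8");S=cams.read_camera("scene")[:,:,::-1];D=cams.read_camera("side")[:,:,::-1]
u=proj("wrist",[.5007,.017,.164],s).astype(int);print(u,proj("wrist",s["eef_rot"]@[.032,0,0]+[.5007,.017,.164],s)-u)
c=lambda I,x,y,w,h:cv2.resize(I[y:y+h,x:x+w],(400,300),interpolation=cv2.INTER_CUBIC)
cv2.imwrite("pics/fin.png",np.vstack([np.hstack([c(im,u[0]-120,max(u[1]-90,0),240,180),c(S,270,170,140,105+20)]),np.hstack([c(S,100,120,460,280),c(D,200,120,280,290)])]))
E
```

```text
time_s: 19.25
position: [0.501, 0.0171, 0.4245]
eef_rot: [[0.595, -0.804, 0.003], [-0.804, -0.595, 0.0], [0.002, -0.003, -1.0]]
contact_force: [-0.1, 0.1, 0.0]
opening: 1.001
[322 255] [46.8558  0.2507]
```

View pics/fin.png

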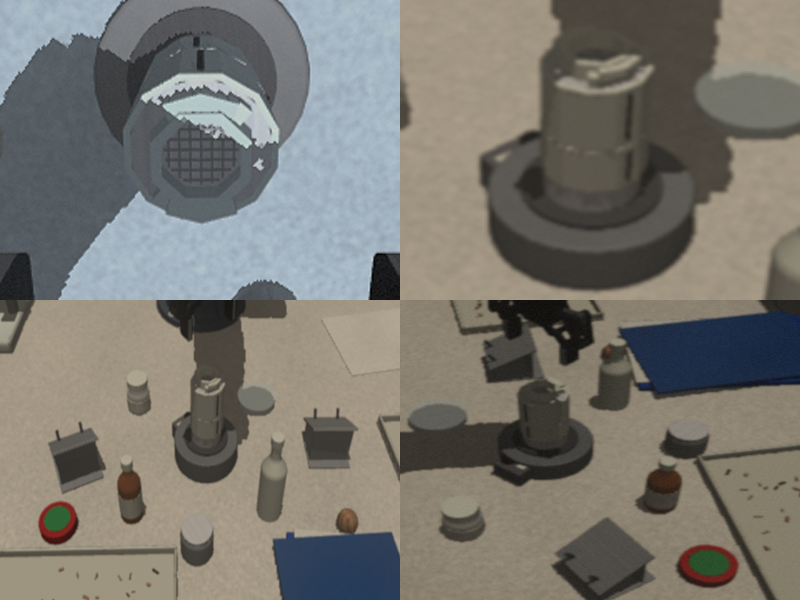

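```bash
python3 -c "
from rig import job_done
print(job_done())"
```

```text
the job is handed in; nothing more can be done
None
```

I built the tower and handed it in at about 19 s of robot time; the hand-in gave no verdict, so success is not confirmed. The short stage is on the receiver and the tall stage is on top of it. Each was lowered to its shoulder (about 11 N on contact) and turned clockwise about 93°.

**Final picture:** both stages stand upright and flat. Their dark lines lie almost above each other, towards the lugs and within a few degrees. The gripper is open and clear above the tower with no force on it. The bystanders show no visible shift; I judged that by eye and did not measure it.

**Checks that disagreed or stayed weak:**
- **Camera offset:** after the first placement, the wrist camera showed the short stage about 2.5 mm off the receiver's axis. I put this down to calibration and used the arm position where the stage had seated and turned freely.
- **Scene and side cameras:** heights from these two came out 7 to 25 mm low, so I took the grasp and seat positions from the wrist camera instead.
- **End stops:** I felt them only faintly (about 0.1 N m on the short stage, less on the tall one), so "home" rests mainly on the angles turned and the lines.

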